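# Mount the transformer stack and the choke on their chassis posts

### The arm

A 7-joint arm with a two-finger parallel gripper is mounted at the origin on the work surface. World frame = base frame: x ahead of the robot, y to its left, z up, the work surface at z = 0. Lengths are in m, angles in rad, forces in N, time in s.
With the tool pointing down it reaches from about 0.4 to 0.85 m from the base axis. Payload 10.4 kg.
Tool frame: the origin (TCP) lies at the very end of the fingers, on their centre line; the grasp point (between the pads) lies 19 mm behind it; z points along the fingers, y is the line along which they close (so a half turn about z gives the same grasp; the last joint's range is limited). The gripper opens to 85 mm and grips with 20 to 120 N. Pads are 22 mm wide; open, the fingers measure 114 mm over their backs; the gripper's body (76 mm by 85 mm) begins 54 mm behind the grasp point. The pads swing forward as they close: fully open they stand 13 mm farther back than shut.
Start: joints at [-1.16, 0.332, -0.065, 1.46, 0.022, 1.35, -0.088], TCP at [0.263, 0.567, 0.231] pointing down, gripper open.
Joint ranges: [-2.6, 2.6], [-0.5, 2.12], [-1.47, 1.34], [0.16, 2.42], [-1.27, 4.41], [0.06, 2.06], [-2.6, 2.6]. Speed limits (rad/s): [2.22, 2.22, 2.79, 2.79, 3.14, 3.14, 3.14].

### API

Orientations are given as a unit quaternion [x, y, z, w].
In Python, from workcell import manip, optics gives the robot as it stands.
- The arm moves only by the tool jog_arm, never from a script. Its arguments are lists of equal length, an entry for each row: "dr": the turn, a rotation vector about the tool's x, y, z normalised to -1 to 1, where 1 is 4 degrees, a list of three; "translation": the shift along the tool's x, y, z normalised to -1 to 1, where 1 is 0.025 m, a list of three; "jaw": the opening, from 0 (shut) to 1 (fully open). A call has 1 to 10 rows; each row shifts and turns the commanded pose from where the row before left it, along the tool's axes as they then stand; what a row does not reach is not made up. A row lasts 1/10 s, in which the tool goes at most 50 mm and 8.59 degrees, less where a joint would pass 70% of its speed; a pose out of reach is approached as far as the arm can. A call with a number of a shift or a turn outside -1 to 1 is refused whole. A call with a gripper value outside its range is refused whole. The fingers move at their own pace and stop on an object; "squeeze" is the grip in N (left out, the last holds). Time passes only in rows, so rows that do not move let the fingers close. It gives the time, the measured TCP pose, the force, the opening and the grip force at its end, in the units of the state.
- manip.get_obs(): the state, without advancing time (a new reading comes with each control period).
- optics.camera(name): name is "scene" or "top"; returns a dict with "color" (420x560x3 uint8, red, green, blue), "mtx" (3x3 intrinsics, pixels), "R" (3x3) and "t" (3): a world point X has camera coordinates R X + t. Camera axes: x right, y down, z forward; pixel columns grow to the right and rows downward; lengths in m; the calibration is good to about 2 mm. A picture is of the moment at which its call begins. There is no depth.
- manip.hand_in(): hands the job in; it is judged then, once.
The state is a dict: "clock": time; "joint_pos": joint angles; "joint_velocities": joint speeds; "tau": joint torques, N m; "position": TCP position; "ee_rot": TCP orientation; "ft_force": force on the tool from outside, world axes, zero at the start; "torque": the same for the moment, N m; "grip_width": opening from 0.0 (shut) to 1.0 (fully open); "grasp_force": force on a finger pad.
Only numpy, scipy, OpenCV 4.12 (cv2) and the standard library are available. Lean on these libraries where they do the work, as an engineer would, in place of code of your own. Each camera call takes 0.05 s, during which the arm holds its last target. There are 200 camera calls.

### The job

Build up the power-supply parts on the two chassis plates: over the taller post thread first the square green insulating board, then the yellow ring transformer on it, then the steel clamping ring on top, each lying flat on the one below; and put the small copper choke, alone, flat on the plate with the shorter post, over that post. Set the transformer and the choke down rather than dropping them, and leave the multimeter and the screwdriver where they are.

Things in the scene. Friction and masses are not known exactly. Their poses are not given: they have to be found in the camera images.
- tall_post_plate: Larger fixed flat aluminium chassis plate, 4 mm thick, with the TALLER upright steel post: 8 mm diameter, bevelled tip 50 mm above the bench (46 above the plate). Origin on the bench under the post axis, z up. Plate spans x -50 to +80, y -55 to +55 mm from it; a black terminal strip, 12 wide (x), 60 long (y), 12 mm high, lies on it at x = +70 mm.
- short_post_plate: Fixed flat aluminium chassis plate, the smaller one, 90 x 90 mm, 4 mm thick, no terminal strip, with the SHORTER upright steel post in its middle: 8 mm diameter, bevelled tip 34 mm above the bench (30 above the plate). Origin on the bench under the post axis, z up.
- board: Loose insulating board: dark green square, 62 x 62 mm, 8 mm thick, with a round through-hole 22 mm in diameter in its middle; 40 g. Lies flat. Origin at the centre of its underside, z up, x and y along its sides.
- transformer: Loose ring-shaped (toroidal) transformer wrapped in dull yellow tape: the tallest loose part, 64 mm outside diameter, 24 mm high, hole 26 mm in diameter right through; about 320 g. Lies flat. Origin at the centre of its underside, z up.
- clamp_ring: Loose bare steel clamping ring: 50 mm outside diameter, 8 mm thick, hole 20 mm in diameter; about 85 g. Lies flat, both faces alike. Origin at the centre of its underside, z up.
- choke: Loose small choke coil: dark ring wound with copper turns, 40 mm outside diameter, 16 mm high, hole 20 mm in diameter; about 90 g. Lies flat. Origin at the centre of its underside, z up.
- meter: Bystander: loose grey and black hand-held multimeter lying on its back, 170 x 85 mm, 34 mm thick with a dial rising to 46 mm. Origin at the centre of its underside, x along its length.
- screwdriver: Bystander: loose screwdriver, 190 mm long, lying along its own x axis, handle to -x. Not needed for this job.
Mind the look-alikes: they are no part of the job. Leave any brown or red look-alike of the tall_post_plate alone.

How it is judged:
By the outcome, as a careful person would: the job done as asked, in the order asked, and still so for the second after the job is handed in, with the robot touching nothing.
It also fails if it takes over 96 s, if anything falls off the work surface, if the arm or the gripper's body presses on something with over 40 N, if the wrist force passes 120 N, or if a joint passes its speed limit or range.

## Working session

There is one attempt and no reset: what is moved stays moved. The work goes in short steps, Python scripts to look and compute and a tool call to move; the robot and the scene stay as the last step left them, time stands still between calls to the robot, and variables do not carry over. Pictures are saved under pics/ and viewed, at most 14 in all, crops included, and the job is handed in when it is done.

Besides the shell and the picture viewer there is one more tool, called by a JSON object that holds its "api" and its "payload", one argument or row to a line. jog_arm: Moves the arm, as the interface text tells. Scaled input: -1 to 1 covers 0.025 m each way for a shift and 4 degrees each way for a turn. Its arguments: {"type":"object","properties":{"dr":{"type":"array","items":{"type":"array","items":{"type":"number"}}},"translation":{"type":"array","items":{"type":"array","items":{"type":"number"}}},"jaw":{"type":"array","items":{"type":"number"}},"squeeze":{"type":"number"}},"required":["dr","translation","jaw"]}

```bash
ls; mkdir -p pics; python3 - <<'E'
from workcell import manip, optics
import cv2,numpy as np
for n in("top","scene"):
    c=optics.camera(n); np.savez(f"pics/{n}0.npz",**c)
    cv2.imwrite(f"pics/{n}0.png",cv2.resize(c["color"][:,:,::-1],(800,600)))
    print(n,c["mtx"].round(1).tolist(),c["R"].round(3).tolist(),c["t"].round(3).tolist(),(-c["R"].T@c["t"]).round(3))
o=manip.get_obs();print({k:np.round(v,3).tolist() for k,v in o.items()})
E
```

```text
pics
top [[484.6, 0.0, 276.8], [0.0, 484.6, 211.0], [0.0, 0.0, 1.0]] [[0.002, -1.0, 0.009], [-0.993, -0.003, -0.118], [0.118, -0.008, -0.993]] [-0.034, 0.47, 1.198] [ 0.326 -0.023  1.245]
scene [[518.6, 0.0, 275.6], [0.0, 518.6, 213.5], [0.0, 0.0, 1.0]] [[0.491, 0.871, -0.001], [0.753, -0.424, -0.504], [-0.439, 0.247, -0.864]] [-0.207, -0.353, 1.937] [ 1.218 -0.447  1.495]
{'clock': 0.1, 'joint_pos': [-1.16, 0.333, -0.065, 1.461, 0.022, 1.35, -0.088], 'joint_velocities': [0.001, -0.003, -0.001, -0.004, 0.0, 0.001, -0.0], 'tau': [0.002, -62.675, 0.05, -39.243, 0.016, 0.007, -0.0], 'position': [0.263, 0.567, 0.231], 'ee_rot': [0.215, 0.977, -0.001, -0.0], 'ft_force': [-1.675, -0.206, 1.311], 'torque': [-0.027, 0.034, 0.025], 'grasp_force': 0.0, 'grip_width': 1.003}
```

View pics/top0.png

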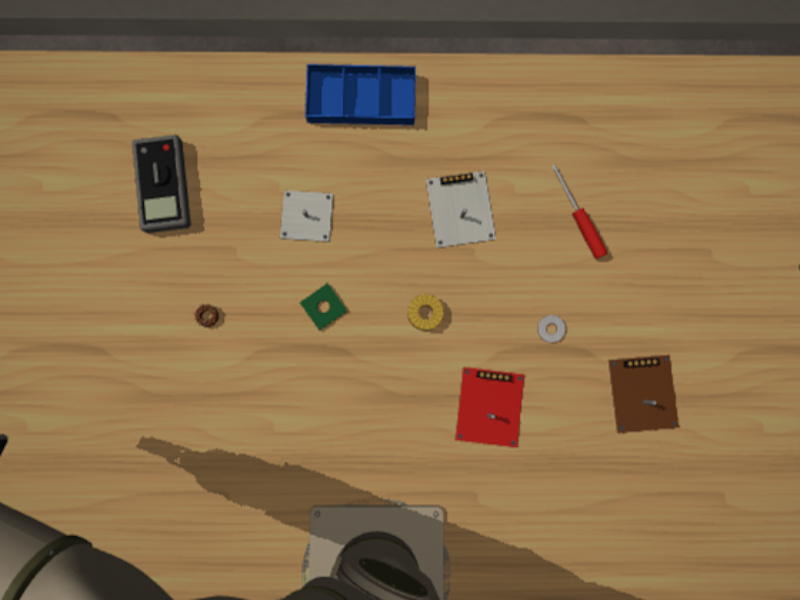

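View pics/scene0.png

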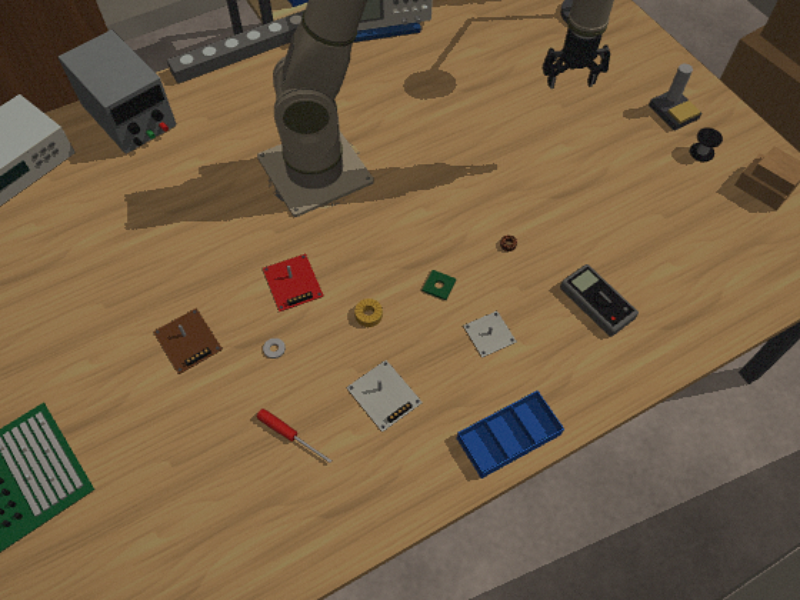

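The top view shows the meter (160,183), small white plate with short post (307,216), larger white plate with terminal strip (461,209), screwdriver (580,215), choke (207,316), board (324,307), transformer (426,312) and steel ring (552,328).

There are three candidates for tall_post_plate: white (461,209), red (490,407) and brown (644,394). The white one fits because it is aluminium, and the task rules out red and brown. Next I'll confirm that in a crop and measure.

```bash
cat > h.py <<'E'
import cv2,numpy as np
def ray(c,uv,z):
    d=c["R"].T@np.linalg.solve(c["mtx"],[uv[0],uv[1],1.]); o=-c["R"].T@c["t"]
    return o+d*(z-o[2])/d[2]
def proj(c,X):
    p=c["mtx"]@(c["R"]@np.asarray(X,float)+c["t"]); return p[:2]/p[2]
def tri(ca,ua,cb,ub):
    P=lambda c:c["mtx"]@np.c_[c["R"],c["t"]]
    X=cv2.triangulatePoints(P(ca),P(cb),np.float64(ua).reshape(2,1),np.float64(ub).reshape(2,1)); return (X[:3]/X[3]).ravel()
def blobs(c,name,roi):
    h=cv2.cvtColor(c["color"],cv2.COLOR_RGB2HSV).astype(int); H,S,V=h[...,0],h[...,1],h[...,2]
    m={"board":(H>50)&(H<90)&(S>110),"transformer":(H>19)&(H<33)&(S>150),"choke":(((H<12)|(H>170))&(S>90)&(V<150))|(V<70),
       "steel":(S<50)&(V>110)}[name].astype(np.uint8)
    k=np.zeros_like(m); x0,y0,x1,y1=roi; k[y0:y1,x0:x1]=m[y0:y1,x0:x1]
    cs,_=cv2.findContours(k,cv2.RETR_EXTERNAL,cv2.CHAIN_APPROX_NONE)
    return cv2.convexHull(max(cs,key=cv2.contourArea))
E
python3 - <<'E'
from h import *
T=dict(np.load("pics/top0.npz"));S=dict(np.load("pics/scene0.npz"))
s=1.4286
def roi(x,y,r): return [int(v/s) for v in(x-r,y-r,x+r,y+r)]
P={"board":("board",(324,307),(438,285),8),"transformer":("transformer",(426,312),(369,312),24),"choke":("choke",(207,316),(509,243),16),"ring":("steel",(552,328),(274,348),8),
 "tall":("steel",(461,209),(385,395),4),"short":("steel",(307,216),(490,333),4)}
for n,(k,a,b,h) in P.items():
    r=[];r0=55 if k=="steel" and h==4 else 30
    u=[]
    for c,p in((T,a),(S,b)):
        hu=blobs(c,k,roi(*p,r0)); M=cv2.moments(hu); q=(M["m10"]/M["m00"],M["m01"]/M["m00"])
        g=np.float32([ray(c,w,h/1000)[:2]*1000 for w in hu[:,0]])
        rc=cv2.minAreaRect(g); e=cv2.minEnclosingCircle(g)
        print(n,np.round(q,1),"mid-h",(ray(c,q,h/2000)[:2]*1000).round(1),"rect(mm)",np.round(rc[0],1),np.round(rc[1],1),round(rc[2],1),"circ",np.round(e[0],1),round(e[1],1)); u.append(q)
    print("   tri",(tri(T,u[0],S,u[1])*1000).round(1))
tiles=[]
for c,ps in((T,[(461,209),(307,216),(207,316)]),(S,[(385,395),(490,333),(509,243)])):
    row=[]
    for x,y in ps:
        x=int(x/s);y=int(y/s); row.append(cv2.resize(c["color"][y-32:y+32,x-32:x+32,::-1],(264,264),interpolation=cv2.INTER_CUBIC)); print(x-32,y-32)
    tiles.append(np.hstack(row))
cv2.imwrite("pics/crop1.png",np.vstack(tiles))
E
```

```text
board [226.2 214.3] mid-h [463.6  97.1] rect(mm) [463.3  96.7] [60.3 59.4] 35.8 circ [462.8  96.3] 40.5
board [306.9 198.9] mid-h [462.3  98.9] rect(mm) [463.8  97.4] [59.8 64.4] 35.7 circ [464.2  97.6] 41.6
   tri [463.6  97.4   6.8]
transformer [297.6 218.1] mid-h [453.5 -86.3] rect(mm) [452.6 -86.8] [61.1 60.9] 0.2 circ [452.3 -85.6] 31.7
transformer [257.7 218.4] mid-h [451.5 -84.1] rect(mm) [458.1 -86.2] [58.9 71.7] 62.1 circ [457.7 -86.8] 36.2
   tri [453.3 -85.6  16. ]
choke [148.2 222.1] mid-h [442.3 295.7] rect(mm) [441.1 292.4] [17.1 35.2] 70.1 circ [443.2 298. ] 17.6
choke [355.5 170. ] mid-h [445.6 306.5] rect(mm) [449.9 302.6] [38.2 43.6] 56.5 circ [449.9 302.6] 23.5
   tri [444.7 301.    8.5]
ring [385.6 229.8] mid-h [ 424.9 -313.2] rect(mm) [ 425.2 -312.2] [47.6 47.5] 71.6 circ [ 424.9 -312. ] 24.8
ring [191.3 242.9] mid-h [ 422.2 -311.8] rect(mm) [ 423.7 -312. ] [45.8 43.8] 15.1 circ [ 424.  -311.4] 24.3
   tri [ 424.5 -312.2    8.4]
tall [322.1 146.2] mid-h [ 644.7 -151.7] rect(mm) [ 644.6 -151.6] [130.  109.7] 8.4 circ [ 643.9 -151.3] 83.1
tall [268.5 276.4] mid-h [ 645.8 -151.3] rect(mm) [ 645.  -151.1] [129.  108.5] 8.5 circ [ 644.9 -150.7] 82.5
   tri [ 645.2 -151.4    0.8]
short [214.1 150.7] mid-h [631.1 131.3] rect(mm) [630.7 130.8] [89.6 89.8] 86.2 circ [630.1 131.2] 61.4
short [342.4 233.3] mid-h [630.9 132.2] rect(mm) [630.9 131.8] [87.7 88.3] 86.2 circ [631.1 130.7] 60.5
   tri [631.1 131.6   2.7]
290 114
182 119
112 189
237 244
310 201
324 138
```

View pics/crop1.png

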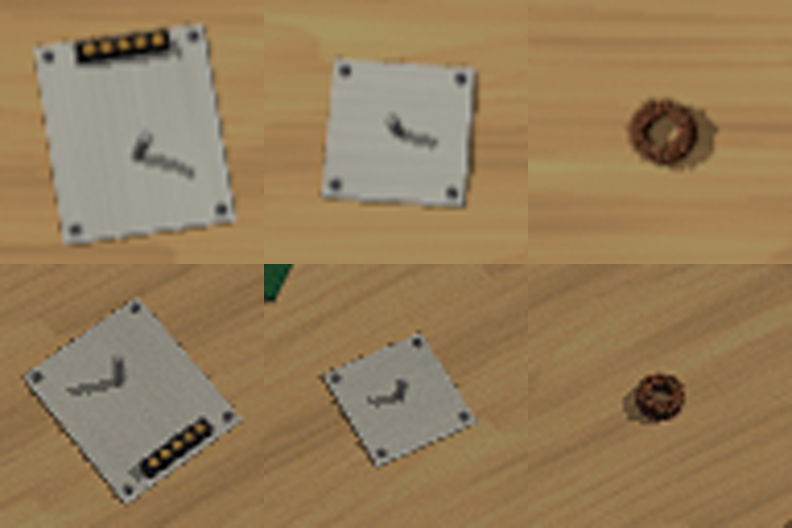

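The crops confirm it: the large white plate has the terminal strip (crop 125,45) and its post base near (140,155). The small white plate has its post near (395,130), and the choke is at (664,131). Rect sizes of 130x110 and 90x89 mm match the spec. Next: turn to the board's angle and start moving.

{"api": "jog_arm", "payload": {
  "dr": [
    [0,0,0.735],
    [0,0,0.735],
    [0,0,0.735],
    [0,0,0.735],
    [0,0,0.735],
    [0,0,0.735],
    [0,0,0.735],
    [0,0,0.735],
    [0,0,0.735],
    [0,0,0.735]
  ],
  "translation": [
    [0,0,0],
    [0,0,0],
    [0,0,0],
    [0,0,0],
    [0,0,0],
    [0,0,0],
    [0,0,0],
    [0,0,0],
    [0,0,0],
    [0,0,0]
  ],
  "jaw": [0.9,0.9,0.9,0.9,0.9,0.9,0.9,0.9,0.9,0.9],
  "squeeze": 40
}}

```text
clock: 1.1
position: [0.2626, 0.5669, 0.2308]
ee_rot: [0.457, 0.89, -0.0, 0.0]
ft_force: [-0.6, 0.3, -0.1]
grip_width: 0.903
grasp_force: 0.0
```

{"api": "jog_arm", "payload": {
  "dr": [
    [0,0,0],
    [0,0,0],
    [0,0,0],
    [0,0,0],
    [0,0,0],
    [0,0,0],
    [0,0,0],
    [0,0,0],
    [0,0,0],
    [0,0,0]
  ],
  "translation": [
    [-0.8,-0.18,0.1],
    [-0.8,-0.18,0.1],
    [-0.8,-0.18,0.1],
    [-0.8,-0.18,0.1],
    [-0.8,-0.18,0.1],
    [-0.8,-0.18,0.1],
    [-0.8,-0.18,0.1],
    [-0.8,-0.18,0.1],
    [-0.8,-0.18,0.1],
    [-0.8,-0.18,0.1]
  ],
  "jaw": [0.9,0.9,0.9,0.9,0.9,0.9,0.9,0.9,0.9,0.9]
}}

```text
clock: 2.1
position: [0.3431, 0.3775, 0.2059]
ee_rot: [0.456, 0.89, -0.0, -0.0]
ft_force: [1.0, 0.1, -0.1]
grip_width: 0.9
grasp_force: 0.0
```

```bash
cat >> h.py <<'E'
from scipy.spatial.transform import Rotation as Rn
def go(x,y,z,yaw=None):
    "remaining move in tool units: shift /25mm (turn afterwards), turn /4deg, to TCP x,y,z mm with tool y at yaw deg"
    from workcell import manip
    o=manip.get_obs(); R=Rn.from_quat(o["ee_rot"]); d=np.array([x,y,z])/1000-o["position"]
    yt=R.as_matrix()[:,1]; print("clock",round(o["clock"],2),"pos",(np.array(o["position"])*1000).round(1),"yaw",round(float(np.degrees(np.arctan2(yt[1],yt[0]))),2),"tilt z",R.as_matrix()[:,2].round(4),"grip",round(o["grip_width"],3),round(o["grasp_force"],1),"F",np.round(o["ft_force"],1))
    print("shift units",(R.inv().apply(d)/0.025).round(3))
    if yaw is not None:
        a=np.radians(yaw); y_=np.array([np.cos(a),np.sin(a),0]); z_=np.array([0,0,-1.]); G=np.c_[np.cross(y_,z_),y_,z_]
        print("turn units",(np.degrees((R.inv()*Rn.from_matrix(G)).as_rotvec())/4).round(3))
E
python3 - <<'E'
from h import *
T=dict(np.load("pics/top0.npz"));S=dict(np.load("pics/scene0.npz"))
f=lambda c,U,V,x0,y0,z:(ray(c,((U+.5)/4.125-.5+x0,(V+.5)/4.125-.5+y0),z)*1000).round(1)
print("choke",f(T,136,131,112,189,.008),f(S,132,132,324,138,.008))
print("tall base",f(T,140,155,290,114,.004),f(S,120,118,237,244,.004),"tip",f(T,147,137,290,114,.05),f(S,119,95,237,244,.05))
print("short base",f(T,135,131,182,119,.004),f(S,137,135,310,201,.004))
go(463.5,97.2,120,35.8)
E
```

```text
choke [446.8 305.1   8. ] [444.6 307.9   8. ]
tall base [ 630.7 -155.3    4. ] [ 629.8 -152.4    4. ] tip [ 630.7 -154.8   50. ] [ 631.4 -153.3   50. ]
short base [631.6 130.5   4. ] [632.6 132.6   4. ]
clock 2.1 pos [343.1 377.5 205.9] yaw 35.75 tilt z [-3.e-04 -4.e-04 -1.e+00] grip 0.9 0.0 F [ 1.   0.1 -0.1]
shift units [-11.914  -2.642   3.439]
turn units [-0.007  0.001 -0.013]
```

{"api": "jog_arm", "payload": {
  "dr": [
    [0,0,0],
    [0,0,0],
    [0,0,0],
    [0,0,0],
    [0,0,0],
    [0,0,0],
    [0,0,0],
    [0,0,0],
    [0,0,0],
    [0,0,0]
  ],
  "translation": [
    [-0.9,-0.2,0.26],
    [-0.9,-0.2,0.26],
    [-0.9,-0.2,0.26],
    [-0.9,-0.2,0.26],
    [-0.9,-0.2,0.26],
    [-0.9,-0.2,0.26],
    [-0.9,-0.2,0.26],
    [-0.9,-0.2,0.26],
    [-0.9,-0.2,0.26],
    [-0.9,-0.2,0.26]
  ],
  "jaw": [0.9,0.9,0.9,0.9,0.9,0.9,0.9,0.9,0.9,0.9]
}}

```text
clock: 3.1
position: [0.4339, 0.1657, 0.1409]
ee_rot: [0.456, 0.89, -0.0, -0.0]
ft_force: [-0.0, 0.3, 0.1]
grip_width: 0.902
grasp_force: 0.0
```

{"api": "jog_arm", "payload": {
  "dr": [
    [0,0,0],
    [0,0,0],
    [0,0,0],
    [0,0,0],
    [0,0,0],
    [0,0,0],
    [0,0,0],
    [0,0,0],
    [0,0,0]
  ],
  "translation": [
    [-0.9,-0.2,0.26],
    [-0.9,-0.2,0.26],
    [-0.9,-0.2,0.26],
    [-0.2,-0.04,0.5],
    [0,0,0.9],
    [0,0,0.9],
    [0,0,0.8],
    [0,0,0],
    [0,0,0]
  ],
  "jaw": [0.9,0.9,0.9,0.9,0.9,0.9,0.9,0.9,0.9]
}}

```text
clock: 4.0
position: [0.4629, 0.0988, 0.0443]
ee_rot: [0.456, 0.89, -0.0, -0.0]
ft_force: [1.1, -0.8, -0.0]
grip_width: 0.9
grasp_force: 0.0
```

```bash
python3 - <<'E'
from h import *
go(463.5,97.2,0,35.8)
from workcell import optics
c=optics.camera("scene"); x,y=307,199
t=[cv2.resize(c["color"][y-75:y+35,x-55:x+55,::-1],(400,400),interpolation=cv2.INTER_CUBIC)]
c=optics.camera("top"); x,y=226,214
t.append(cv2.resize(c["color"][y-55:y+55,x-55:x+55,::-1],(400,400),interpolation=cv2.INTER_CUBIC))
cv2.imwrite("pics/p2.png",np.hstack(t))
E
```

```text
clock 4.0 pos [462.9  98.8  44.3] yaw 35.77 tilt z [-9.e-04 -4.e-04 -1.e+00] grip 0.9 0.0 F [ 1.1 -0.8 -0. ]
shift units [-0.066 -0.017  1.772]
turn units [-0.013 -0.003 -0.008]
```

View pics/p2.png

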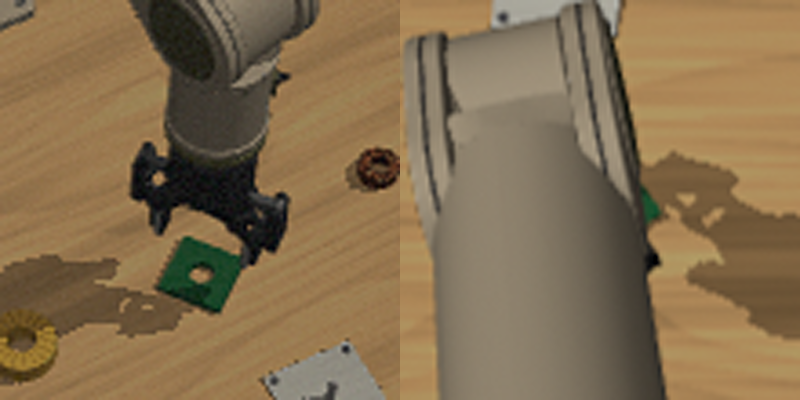

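The gripper straddles the board, which sits in the scene crop at (200,275), with fingers on either side of its edges. Next I'll descend.

{"api": "jog_arm", "payload": {
  "dr": [
    [0,0,0],
    [0,0,0],
    [0,0,0],
    [0,0,0],
    [0,0,0],
    [0,0,0]
  ],
  "translation": [
    [-0.06,-0.02,0.5],
    [0,0,0.6],
    [0,0,0.3],
    [0,0,0.2],
    [0,0,0.1],
    [0,0,0]
  ],
  "jaw": [0.85,0.85,0.85,0.85,0.85,0.85]
}}

```text
clock: 4.7
position: [0.4637, 0.097, 0.0017]
ee_rot: [0.456, 0.89, -0.0, -0.0]
ft_force: [-0.0, -0.0, 0.5]
grip_width: 0.849
grasp_force: 0.0
```

{"api": "jog_arm", "payload": {
  "dr": [
    [0,0,0],
    [0,0,0]
  ],
  "translation": [
    [0,0,0.1],
    [0,0,0]
  ],
  "jaw": [0.85,0.85]
}}

```text
clock: 4.9
position: [0.4638, 0.0971, -0.0006]
ee_rot: [0.456, 0.89, 0.0, 0.0]
ft_force: [-0.5, 0.1, -0.6]
grip_width: 0.851
grasp_force: 0.0
```

{"api": "jog_arm", "payload": {
  "dr": [
    [0,0,0],
    [0,0,0],
    [0,0,0]
  ],
  "translation": [
    [0,0,0.08],
    [0,0,0.08],
    [0,0,0]
  ],
  "jaw": [0.85,0.85,0.85]
}}

```text
clock: 5.2
position: [0.4635, 0.097, -0.0049]
ee_rot: [0.456, 0.89, -0.0, -0.0]
ft_force: [0.2, -0.0, 0.4]
grip_width: 0.846
grasp_force: 0.0
```

{"api": "jog_arm", "payload": {
  "dr": [
    [0,0,0],
    [0,0,0]
  ],
  "translation": [
    [0,0,0.05],
    [0,0,0]
  ],
  "jaw": [0.85,0.85]
}}

```text
clock: 5.4
position: [0.4636, 0.097, -0.0061]
ee_rot: [0.456, 0.89, -0.0, -0.0]
ft_force: [-0.0, 0.3, -1.7]
grip_width: 0.85
grasp_force: 0.0
```

{"api": "jog_arm", "payload": {
  "dr": [
    [0,0,0],
    [0,0,0],
    [0,0,0],
    [0,0,0],
    [0,0,0],
    [0,0,0],
    [0,0,0]
  ],
  "translation": [
    [0,0,-0.1],
    [0,0,0],
    [0,0,0],
    [0,0,0],
    [0,0,0],
    [0,0,0],
    [0,0,0]
  ],
  "jaw": [0.85,0.75,0.7,0.65,0.65,0.65,0.65],
  "squeeze": 30
}}

```text
clock: 6.1
position: [0.464, 0.0971, -0.0029]
ee_rot: [0.456, 0.89, 0.0, 0.0]
ft_force: [-2.2, -1.1, 7.6]
grip_width: 0.716
grasp_force: 31.1
```

{"api": "jog_arm", "payload": {
  "dr": [
    [0,0,0],
    [0,0,0],
    [0,0,0],
    [0,0,0],
    [0,0,0],
    [0,0,0],
    [0,0,0],
    [0,0,0],
    [0,0,0],
    [0,0,0]
  ],
  "translation": [
    [0,0,-0.2],
    [0,0,-0.5],
    [0,0,-0.8],
    [0,0,-0.8],
    [-0.4,0,-0.8],
    [-0.8,-0.04,-0.6],
    [-0.8,-0.04,0],
    [-0.8,-0.04,0],
    [-0.8,-0.04,0],
    [-0.8,-0.04,0]
  ],
  "jaw": [0.65,0.65,0.65,0.65,0.65,0.65,0.65,0.65,0.65,0.65]
}}

```text
clock: 7.1
position: [0.5244, 0.0041, 0.0901]
ee_rot: [0.456, 0.89, 0.0, 0.0]
ft_force: [-0.8, 0.2, 0.1]
grip_width: 0.711
grasp_force: 33.1
```

{"api": "jog_arm", "payload": {
  "dr": [
    [0,0,0],
    [0,0,0],
    [0,0,0],
    [0,0,0],
    [0,0,0],
    [0,0,0],
    [0,0,0],
    [0,0,0],
    [0,0,0],
    [0,0,0]
  ],
  "translation": [
    [-0.9,-0.03,0],
    [-0.9,-0.03,0],
    [-0.9,-0.03,0],
    [-0.9,-0.03,0],
    [-0.9,-0.03,0],
    [-0.9,-0.03,0],
    [-0.9,-0.03,0],
    [-0.9,-0.03,0],
    [-0.5,-0.03,0],
    [0,0,0]
  ],
  "jaw": [0.65,0.65,0.65,0.65,0.65,0.65,0.65,0.65,0.65,0.65]
}}

```text
clock: 8.1
position: [0.631, -0.1571, 0.0895]
ee_rot: [0.457, 0.89, -0.0, 0.0]
ft_force: [-1.4, 0.6, 0.3]
grip_width: 0.713
grasp_force: 33.1
```

```bash
cat >> h.py <<'E'
def look(fn,ps,top=(323,150)):
    from workcell import optics
    t=[]
    for n,(x,y) in ps:
        c=optics.camera(n); t.append(cv2.resize(c["color"][y-40:y+40,x-40:x+40,::-1],(400,400),interpolation=cv2.INTER_CUBIC))
    cv2.imwrite(fn,np.hstack(t))
E
python3 - <<'E'
from h import *
go(630.3,-153.9,1,35.8)
look("pics/p3.png",[("scene",(269,255)),("top",(323,150))])
E
```

```text
clock 8.1 pos [ 631.  -157.1   89.5] yaw 35.62 tilt z [ 2.e-04 -1.e-03 -1.e+00] grip 0.713 33.1 F [-1.4  0.6  0.3]
shift units [0.123 0.053 3.54 ]
turn units [-0.006  0.013 -0.044]
```

View pics/p3.png

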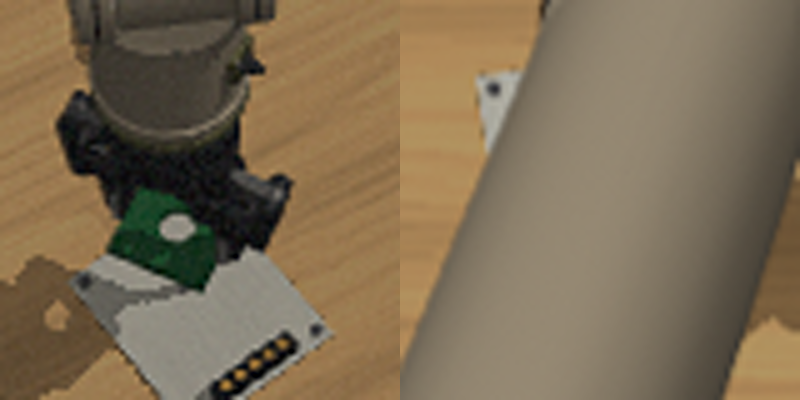

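The board is held level, with its hole in the scene crop at (177,227). I'll correct x and y, lower it, and check the hole ray.

{"api": "jog_arm", "payload": {
  "dr": [
    [0,0,0],
    [0,0,0],
    [0,0,0],
    [0,0,0]
  ],
  "translation": [
    [0.12,0.05,0.5],
    [0,0,0.5],
    [0,0,0.2],
    [0,0,0]
  ],
  "jaw": [0.65,0.65,0.65,0.65]
}}

```text
clock: 8.6
position: [0.6292, -0.1516, 0.0575]
ee_rot: [0.456, 0.89, -0.0, -0.001]
ft_force: [0.6, 0.1, 0.1]
grip_width: 0.713
grasp_force: 33.1
```

```bash
python3 - <<'E'
from h import *
from workcell import optics
c=optics.camera("scene"); go(630.3,-153.9,1.5,35.8)
h=cv2.cvtColor(c["color"],cv2.COLOR_RGB2HSV).astype(int)
m=((h[...,0]>50)&(h[...,0]<90)&(h[...,1]>110)).astype(np.uint8); m[:, :229]=0; m[:,320:]=0
cs,hi=cv2.findContours(m,cv2.RETR_CCOMP,cv2.CHAIN_APPROX_NONE)
for k,q in enumerate(cs):
    if hi[0][k][3]>=0 and cv2.contourArea(q)>8:
        (u,v),_=cv2.minEnclosingCircle(q); print(u,v,ray(c,(u,v),.067)*1000)
E
```

```text
clock 8.65 pos [ 629.7 -151.9   58.3] yaw 35.76 tilt z [-1.3e-03  2.0e-04 -1.0e+00] grip 0.713 33.1 F [-0.7  0.1  0. ]
shift units [-0.08  -0.024  2.273]
turn units [-0.013 -0.013 -0.011]
```

{"api": "jog_arm", "payload": {
  "dr": [
    [0,0,0],
    [0,0,0],
    [0,0,0],
    [0,0,0],
    [0,0,0]
  ],
  "translation": [
    [-0.06,-0.02,0.4],
    [0,0,0.5],
    [0,0,0.5],
    [0,0,0.4],
    [0,0,0]
  ],
  "jaw": [0.65,0.65,0.65,0.65,0.65]
}}

```text
clock: 9.15
position: [0.6293, -0.1534, 0.0118]
ee_rot: [0.456, 0.89, -0.001, -0.002]
ft_force: [0.1, 1.4, -0.8]
grip_width: 0.712
grasp_force: 33.1
```

{"api": "jog_arm", "payload": {
  "dr": [
    [0,0,0],
    [0,0,0],
    [0,0,0]
  ],
  "translation": [
    [0,0,0.2],
    [0,0,0.08],
    [0,0,0]
  ],
  "jaw": [0.65,0.65,0.65]
}}

```text
clock: 9.45
position: [0.6307, -0.1537, 0.007]
ee_rot: [0.456, 0.89, 0.0, 0.0]
ft_force: [-0.3, -0.5, -0.2]
grip_width: 0.713
grasp_force: 33.1
```

{"api": "jog_arm", "payload": {
  "dr": [
    [0,0,0],
    [0,0,0],
    [0,0,0]
  ],
  "translation": [
    [0,0,0.1],
    [0,0,0.08],
    [0,0,0]
  ],
  "jaw": [0.65,0.65,0.65]
}}

```text
clock: 9.75
position: [0.6305, -0.1536, 0.0023]
ee_rot: [0.456, 0.89, 0.0, -0.0]
ft_force: [0.3, 0.0, -0.4]
grip_width: 0.718
grasp_force: 33.1
```

{"api": "jog_arm", "payload": {
  "dr": [
    [0,0,0],
    [0,0,0]
  ],
  "translation": [
    [0,0,0.04],
    [0,0,0]
  ],
  "jaw": [0.65,0.65]
}}

```text
clock: 9.95
position: [0.6306, -0.1537, 0.0015]
ee_rot: [0.456, 0.89, 0.0, -0.0]
ft_force: [-0.0, -0.1, -0.6]
grip_width: 0.713
grasp_force: 33.1
```

{"api": "jog_arm", "payload": {
  "dr": [
    [0,0,0],
    [0,0,0],
    [0,0,0],
    [0,0,0],
    [0,0,0],
    [0,0,0],
    [0,0,0],
    [0,0,0],
    [0,0,0],
    [0,0,0]
  ],
  "translation": [
    [0,0,0],
    [0,0,0],
    [0,0,0],
    [0,0,0],
    [0,0,-0.2],
    [0,0,-0.5],
    [0,0,-0.8],
    [0,0,-0.9],
    [0,0,-0.9],
    [0.3,-0.2,-0.9]
  ],
  "jaw": [0.8,0.85,0.85,0.85,0.85,0.85,0.85,0.85,0.9,0.9]
}}

```text
clock: 10.95
position: [0.6228, -0.151, 0.1087]
ee_rot: [0.456, 0.89, 0.0, 0.001]
ft_force: [0.4, -0.3, -0.8]
grip_width: 0.898
grasp_force: 0.0
```

{"api": "jog_arm", "payload": {
  "dr": [
    [0,0,0],
    [0,0,0],
    [0,0,0],
    [0,0,0],
    [0,0,0],
    [0,0,0],
    [0,0,0],
    [0,0,0],
    [0,0,0],
    [0,0,0]
  ],
  "translation": [
    [0.7,-0.46,0],
    [0.8,-0.53,0],
    [0.8,-0.53,0],
    [0.8,-0.53,0],
    [0.8,-0.53,0],
    [0.8,-0.53,0],
    [0.8,-0.53,0],
    [0.55,-0.34,0],
    [0,0,0],
    [0,0,0]
  ],
  "jaw": [0.9,0.9,0.9,0.9,0.9,0.9,0.9,0.9,0.9,0.9]
}}

```text
clock: 11.95
position: [0.4539, -0.086, 0.1075]
ee_rot: [0.456, 0.89, 0.001, 0.001]
ft_force: [1.2, -0.8, 0.2]
grip_width: 0.901
grasp_force: 0.0
```

```bash
python3 - <<'E'
from h import *
go(453,-86,5,35.8)
look("pics/p4.png",[("scene",(269,265)),("top",(323,150))])
E
```

```text
clock 11.95 pos [453.9 -86.  107.5] yaw 35.75 tilt z [ 2.1e-03  6.0e-04 -1.0e+00] grip 0.901 0.0 F [ 1.2 -0.8  0.2]
shift units [ 0.024 -0.038  4.1  ]
turn units [ 0.029  0.01  -0.012]
```

View pics/p4.png

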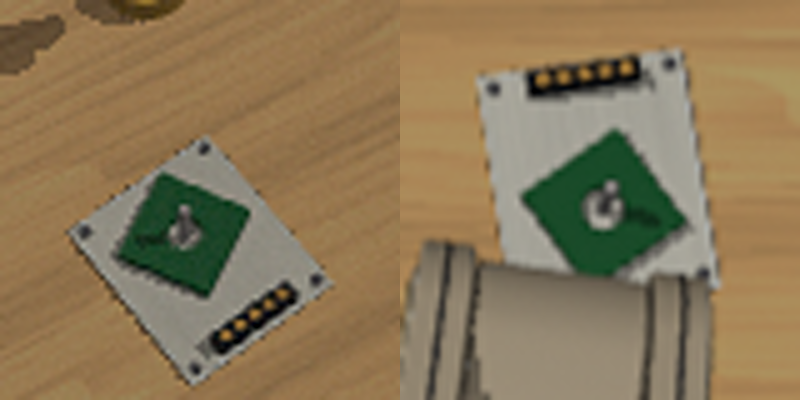

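The board lies flat on the plate with the post centred in its hole, at top crop (605,205). Now the transformer.

{"api": "jog_arm", "payload": {
  "dr": [
    [0,0,0],
    [0,0,0],
    [0,0,0],
    [0,0,0],
    [0,0,0],
    [0,0,0],
    [0,0,0],
    [0,0,0],
    [0,0,0],
    [0,0,0]
  ],
  "translation": [
    [0,-0.03,0.5],
    [0,0,0.8],
    [0,0,0.8],
    [0,0,0.8],
    [0,0,0.6],
    [0,0,0.5],
    [0,0,0.3],
    [0,0,0.08],
    [0,0,0],
    [0,0,0]
  ],
  "jaw": [0.9,0.9,0.9,0.9,0.9,0.9,0.9,0.9,0.9,0.8],
  "squeeze": 60
}}

```text
clock: 13.05
position: [0.4529, -0.0864, -0.0025]
ee_rot: [0.456, 0.89, 0.0, 0.0]
ft_force: [-0.1, 0.0, 0.1]
grip_width: 0.797
grasp_force: 0.0
```

{"api": "jog_arm", "payload": {
  "dr": [
    [0,0,0],
    [0,0,0],
    [0,0,0],
    [0,0,0],
    [0,0,0]
  ],
  "translation": [
    [0,0,0],
    [0,0,0],
    [0,0,0],
    [0,0,0],
    [0,0,0]
  ],
  "jaw": [0.75,0.7,0.65,0.65,0.65]
}}

```text
clock: 13.55
position: [0.4534, -0.0862, -0.0017]
ee_rot: [0.456, 0.89, 0.001, 0.001]
ft_force: [-3.7, 1.0, 14.7]
grip_width: 0.719
grasp_force: 62.7
```

{"api": "jog_arm", "payload": {
  "dr": [
    [0,0,0],
    [0,0,0],
    [0,0,0],
    [0,0,0],
    [0,0,0],
    [0,0,0],
    [0,0,0],
    [0,0,0],
    [0,0,0],
    [0,0,0]
  ],
  "translation": [
    [0,0,-0.2],
    [0,0,-0.5],
    [0,0,-0.8],
    [0,0,-0.8],
    [-0.3,0.2,-0.6],
    [-0.6,0.39,-0.3],
    [-0.8,0.53,0],
    [-0.8,0.53,0],
    [-0.8,0.53,0],
    [-0.8,0.53,0]
  ],
  "jaw": [0.65,0.65,0.65,0.65,0.65,0.65,0.65,0.65,0.65,0.65]
}}

```text
clock: 14.55
position: [0.568, -0.1302, 0.0777]
ee_rot: [0.456, 0.89, 0.0, -0.0]
ft_force: [0.1, 0.1, -3.1]
grip_width: 0.723
grasp_force: 66.6
```

{"api": "jog_arm", "payload": {
  "dr": [
    [0,0,0],
    [0,0,0],
    [0,0,0],
    [0,0,0],
    [0,0,0],
    [0,0,0]
  ],
  "translation": [
    [-0.8,0.53,0],
    [-0.8,0.53,0],
    [-0.64,0.38,0],
    [0,0,0],
    [0,0,0],
    [0,0,0]
  ],
  "jaw": [0.65,0.65,0.65,0.65,0.65,0.65]
}}

```text
clock: 15.15
position: [0.6285, -0.154, 0.0772]
ee_rot: [0.456, 0.89, 0.0, -0.0]
ft_force: [-0.0, 0.5, -2.8]
grip_width: 0.718
grasp_force: 66.5
```

```bash
python3 - <<'E'
from h import *
go(630.3,-153.9,10.5,35.8)
look("pics/p5.png",[("scene",(269,255)),("top",(323,150))])
E
```

```text
clock 15.15 pos [ 628.5 -154.    77.2] yaw 35.75 tilt z [-7.e-04  4.e-04 -1.e+00] grip 0.718 66.5 F [-0.   0.5 -2.8]
shift units [-0.04   0.063  2.669]
turn units [-0.004 -0.01  -0.014]
```

View pics/p5.png

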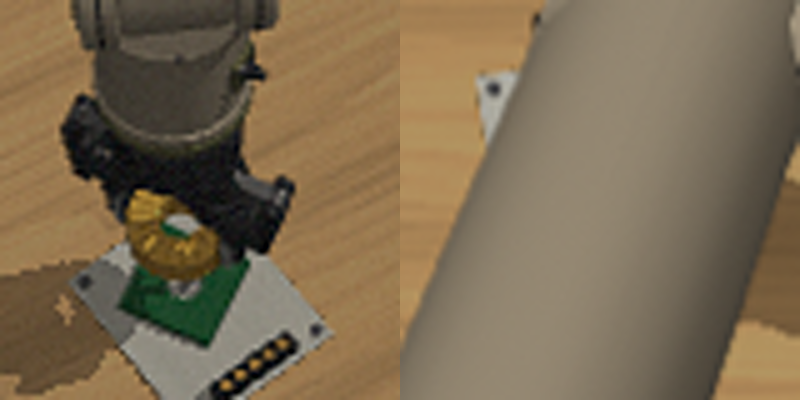

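The transformer is held level at scene crop (170,235), above the board and post. Next I'll lower it.

{"api": "jog_arm", "payload": {
  "dr": [
    [0,0,0],
    [0,0,0],
    [0,0,0],
    [0,0,0],
    [0,0,0],
    [0,0,0],
    [0,0,0],
    [0,0,0]
  ],
  "translation": [
    [-0.04,0.06,0.3],
    [0,0,0.5],
    [0,0,0.5],
    [0,0,0.5],
    [0,0,0.4],
    [0,0,0.2],
    [0,0,0.1],
    [0,0,0]
  ],
  "jaw": [0.65,0.65,0.65,0.65,0.65,0.65,0.65,0.65]
}}

```text
clock: 16.05
position: [0.6311, -0.1544, 0.0144]
ee_rot: [0.456, 0.89, -0.0, -0.0]
ft_force: [-0.9, -0.4, -1.7]
grip_width: 0.717
grasp_force: 66.6
```

{"api": "jog_arm", "payload": {
  "dr": [
    [0,0,0],
    [0,0,0],
    [0,0,0],
    [0,0,0]
  ],
  "translation": [
    [0,0,0.04],
    [0,0,0.04],
    [0,0,0],
    [0,0,0]
  ],
  "jaw": [0.65,0.65,0.65,0.65]
}}

```text
clock: 16.45
position: [0.6311, -0.1543, 0.0127]
ee_rot: [0.456, 0.89, 0.0, 0.0]
ft_force: [-0.1, 0.9, -2.5]
grip_width: 0.723
grasp_force: 66.6
```

{"api": "jog_arm", "payload": {
  "dr": [
    [0,0,0],
    [0,0,0],
    [0,0,0]
  ],
  "translation": [
    [0,0,0.04],
    [0,0,0],
    [0,0,0]
  ],
  "jaw": [0.65,0.65,0.65]
}}

```text
clock: 16.75
position: [0.631, -0.1543, 0.0115]
ee_rot: [0.456, 0.89, 0.0, -0.0]
ft_force: [0.1, -0.1, -4.1]
grip_width: 0.722
grasp_force: 66.6
```

{"api": "jog_arm", "payload": {
  "dr": [
    [0,0,0],
    [0,0,0],
    [0,0,0]
  ],
  "translation": [
    [0,0,0.04],
    [0,0,0],
    [0,0,0]
  ],
  "jaw": [0.65,0.65,0.65]
}}

```text
clock: 17.05
position: [0.6312, -0.1543, 0.0106]
ee_rot: [0.456, 0.89, 0.0, 0.0]
ft_force: [-0.0, 0.4, -1.9]
grip_width: 0.72
grasp_force: 66.6
```

{"api": "jog_arm", "payload": {
  "dr": [
    [0,0,0],
    [0,0,0],
    [0,0,0]
  ],
  "translation": [
    [0,0,0.04],
    [0,0,0],
    [0,0,0]
  ],
  "jaw": [0.65,0.65,0.65]
}}

```text
clock: 17.35
position: [0.6312, -0.1543, 0.0105]
ee_rot: [0.456, 0.89, 0.0, 0.0]
ft_force: [-4.2, 1.3, 7.5]
grip_width: 0.726
grasp_force: 67.6
```

Contact: Fz is up to +7.5 N, so the transformer is resting on the board. I'll release it, lift and go to the ring.

{"api": "jog_arm", "payload": {
  "dr": [
    [0,0,0],
    [0,0,0],
    [0,0,0],
    [0,0,0],
    [0,0,0],
    [0,0,0],
    [0,0,0],
    [0,0,0],
    [0,0,0],
    [0,0,0]
  ],
  "translation": [
    [0,0,0],
    [0,0,0],
    [0,0,0],
    [0,0,0],
    [0,0,-0.2],
    [0,0,-0.5],
    [0,0,-0.8],
    [0,0,-0.9],
    [0,0,-0.8],
    [0,-0.4,-0.6]
  ],
  "jaw": [0.8,0.88,0.88,0.88,0.88,0.88,0.88,0.88,0.88,0.88]
}}

```text
clock: 18.35
position: [0.6241, -0.1594, 0.1069]
ee_rot: [0.455, 0.89, 0.001, 0.001]
ft_force: [0.8, -0.1, 0.3]
grip_width: 0.88
grasp_force: 0.0
```

{"api": "jog_arm", "payload": {
  "dr": [
    [0,0,0],
    [0,0,0],
    [0,0,0],
    [0,0,0],
    [0,0,0],
    [0,0,0],
    [0,0,0],
    [0,0,0],
    [0,0,0],
    [0,0,0]
  ],
  "translation": [
    [0,-0.8,0],
    [0,-0.9,0],
    [0,-0.9,0],
    [0,-0.9,0],
    [0,-0.9,0],
    [0,-0.9,0],
    [0,-0.9,0],
    [0,-0.9,0],
    [-0.1,-0.9,0],
    [-0.1,-0.9,0]
  ],
  "jaw": [0.88,0.88,0.88,0.85,0.8,0.75,0.75,0.75,0.75,0.75]
}}

```text
clock: 19.35
position: [0.4438, -0.2952, 0.1047]
ee_rot: [0.456, 0.89, 0.0, 0.0]
ft_force: [0.4, -0.7, -0.7]
grip_width: 0.753
grasp_force: 0.0
```

{"api": "jog_arm", "payload": {
  "dr": [
    [0,0,0],
    [0,0,0],
    [0,0,0],
    [0,0,0]
  ],
  "translation": [
    [-0.08,-0.9,0],
    [0,-0.2,0],
    [0,0,0],
    [0,0,0]
  ],
  "jaw": [0.75,0.75,0.75,0.75]
}}

```text
clock: 19.75
position: [0.4248, -0.3112, 0.1046]
ee_rot: [0.456, 0.89, 0.0, 0.0]
ft_force: [-0.5, -0.6, -0.6]
grip_width: 0.745
grasp_force: 0.0
```

```bash
python3 - <<'E'
from h import *
go(424.5,-312,1,35.8)
look("pics/p6.png",[("scene",(269,265)),("top",(323,150))])
E
```

```text
clock 19.75 pos [ 424.8 -311.2  104.6] yaw 35.8 tilt z [ 5.e-04  4.e-04 -1.e+00] grip 0.745 0.0 F [-0.5 -0.6 -0.6]
shift units [-0.018 -0.029  4.144]
turn units [ 0.009 -0.    -0.   ]
```

View pics/p6.png

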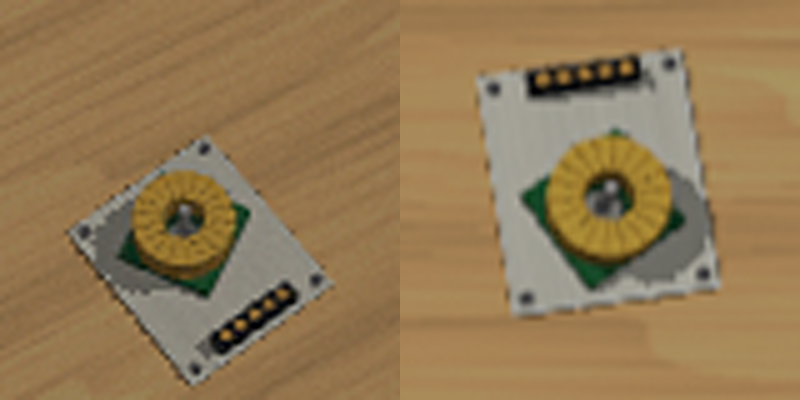

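The transformer lies flat on the board, centred on the post at top crop (608,197). Now the ring.

{"api": "jog_arm", "payload": {
  "dr": [
    [0,0,0],
    [0,0,0],
    [0,0,0],
    [0,0,0],
    [0,0,0],
    [0,0,0],
    [0,0,0],
    [0,0,0],
    [0,0,0],
    [0,0,0]
  ],
  "translation": [
    [-0.02,-0.03,0.5],
    [0,0,0.8],
    [0,0,0.8],
    [0,0,0.8],
    [0,0,0.6],
    [0,0,0.4],
    [0,0,0.2],
    [0,0,0.05],
    [0,0,0],
    [0,0,0]
  ],
  "jaw": [0.75,0.75,0.75,0.75,0.75,0.75,0.75,0.75,0.75,0.7],
  "squeeze": 30
}}

```text
clock: 20.85
position: [0.4243, -0.313, 0.0014]
ee_rot: [0.456, 0.89, 0.0, 0.001]
ft_force: [0.3, -0.1, 0.1]
grip_width: 0.704
grasp_force: 0.0
```

{"api": "jog_arm", "payload": {
  "dr": [
    [0,0,0],
    [0,0,0],
    [0,0,0],
    [0,0,0],
    [0,0,0],
    [0,0,0]
  ],
  "translation": [
    [0,0,0],
    [0,0,0],
    [0,0,0],
    [0,0,0],
    [0,0,0],
    [0,0,0]
  ],
  "jaw": [0.65,0.6,0.55,0.5,0.5,0.5]
}}

```text
clock: 21.45
position: [0.4242, -0.3128, 0.0014]
ee_rot: [0.456, 0.89, 0.0, 0.0]
ft_force: [-1.8, 1.3, 6.4]
grip_width: 0.557
grasp_force: 29.7
```

{"api": "jog_arm", "payload": {
  "dr": [
    [0,0,0],
    [0,0,0],
    [0,0,0],
    [0,0,0],
    [0,0,0],
    [0,0,0],
    [0,0,0],
    [0,0,0],
    [0,0,0],
    [0,0,0]
  ],
  "translation": [
    [0,0,-0.2],
    [0,0,-0.5],
    [0,0,-0.8],
    [0,0.2,-0.8],
    [0,0.5,-0.8],
    [0.05,0.8,-0.25],
    [0.05,0.9,0],
    [0.05,0.9,0],
    [0.05,0.9,0],
    [0.05,0.9,0]
  ],
  "jaw": [0.5,0.5,0.5,0.5,0.5,0.5,0.5,0.5,0.5,0.5]
}}

```text
clock: 22.45
position: [0.5243, -0.2327, 0.0855]
ee_rot: [0.456, 0.89, 0.0, 0.0]
ft_force: [0.1, 0.9, -1.3]
grip_width: 0.554
grasp_force: 31.1
```

{"api": "jog_arm", "payload": {
  "dr": [
    [0,0,0],
    [0,0,0],
    [0,0,0],
    [0,0,0],
    [0,0,0],
    [0,0,0],
    [0,0,0],
    [0,0,0],
    [0,0,0]
  ],
  "translation": [
    [0.08,0.9,0],
    [0,0.9,0],
    [0,0.9,0],
    [0,0.9,0],
    [0,0.9,0],
    [0,0.6,0],
    [0,0.2,0],
    [0,0,0],
    [0,0,0]
  ],
  "jaw": [0.5,0.5,0.5,0.5,0.5,0.5,0.5,0.5,0.5]
}}

```text
clock: 23.35
position: [0.6292, -0.1553, 0.0847]
ee_rot: [0.457, 0.89, -0.0, -0.0]
ft_force: [-0.7, 0.4, -1.0]
grip_width: 0.554
grasp_force: 31.1
```

```bash
python3 - <<'E'
from h import *
go(630.3,-153.9,37.5,35.8)
look("pics/p7.png",[("scene",(269,255)),("top",(323,150))])
E
```

```text
clock 23.35 pos [ 629.2 -155.3   84.7] yaw 35.67 tilt z [-4.e-04 -5.e-04 -1.e+00] grip 0.554 31.1 F [-0.7  0.4 -1. ]
shift units [0.021 0.07  1.888]
turn units [-0.009  0.002 -0.032]
```

View pics/p7.png

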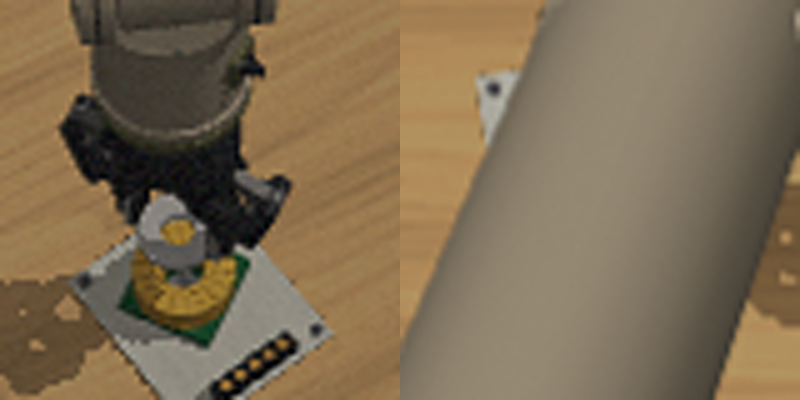

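The ring is held level at scene crop (175,230), above the transformer. I'll lower it.

{"api": "jog_arm", "payload": {
  "dr": [
    [0,0,0],
    [0,0,0],
    [0,0,0],
    [0,0,0],
    [0,0,0],
    [0,0,0],
    [0,0,0]
  ],
  "translation": [
    [0.02,0.06,0.3],
    [0,0,0.4],
    [0,0,0.4],
    [0,0,0.4],
    [0,0,0.2],
    [0,0,0.06],
    [0,0,0]
  ],
  "jaw": [0.5,0.5,0.5,0.5,0.5,0.5,0.5]
}}

```text
clock: 24.15
position: [0.6309, -0.153, 0.0404]
ee_rot: [0.456, 0.89, -0.0, -0.0]
ft_force: [0.1, -0.5, -0.6]
grip_width: 0.559
grasp_force: 31.1
```

{"api": "jog_arm", "payload": {
  "dr": [
    [0,0,0],
    [0,0,0],
    [0,0,0]
  ],
  "translation": [
    [0,0,0.06],
    [0,0,0],
    [0,0,0]
  ],
  "jaw": [0.5,0.5,0.5]
}}

```text
clock: 24.45
position: [0.6311, -0.1529, 0.0393]
ee_rot: [0.456, 0.89, 0.0, 0.0]
ft_force: [-0.1, 0.0, -0.5]
grip_width: 0.555
grasp_force: 31.1
```

{"api": "jog_arm", "payload": {
  "dr": [
    [0,0,0],
    [0,0,0],
    [0,0,0]
  ],
  "translation": [
    [0,0,0.04],
    [0,0,0],
    [0,0,0]
  ],
  "jaw": [0.5,0.5,0.5]
}}

```text
clock: 24.75
position: [0.6309, -0.1528, 0.038]
ee_rot: [0.456, 0.89, 0.0, -0.0]
ft_force: [0.5, 1.1, -0.5]
grip_width: 0.556
grasp_force: 31.1
```

{"api": "jog_arm", "payload": {
  "dr": [
    [0,0,0],
    [0,0,0],
    [0,0,0]
  ],
  "translation": [
    [0,0,0.04],
    [0,0,0],
    [0,0,0]
  ],
  "jaw": [0.5,0.5,0.5]
}}

```text
clock: 25.05
position: [0.6311, -0.1529, 0.0375]
ee_rot: [0.456, 0.89, 0.0, 0.0]
ft_force: [-2.4, 0.7, 5.7]
grip_width: 0.555
grasp_force: 31.7
```

Contact at +5.7 N. I'll release the ring, lift and travel to the choke.

{"api": "jog_arm", "payload": {
  "dr": [
    [0,0,0],
    [0,0,0],
    [0,0,0],
    [0,0,0],
    [0,0,0],
    [0,0,0],
    [0,0,0],
    [0,0,0],
    [0,0,0],
    [0,0,0]
  ],
  "translation": [
    [0,0,0],
    [0,0,0],
    [0,0,0],
    [0,0,0],
    [0,0,-0.2],
    [0,0,-0.5],
    [0,0,-0.8],
    [0,0,-0.9],
    [0.2,0.05,-0.5],
    [0.6,0.15,0]
  ],
  "jaw": [0.62,0.7,0.7,0.7,0.7,0.7,0.7,0.7,0.7,0.7]
}}

```text
clock: 26.05
position: [0.6243, -0.1349, 0.112]
ee_rot: [0.457, 0.89, 0.0, 0.002]
ft_force: [0.7, 0.1, -0.3]
grip_width: 0.701
grasp_force: 0.0
```

{"api": "jog_arm", "payload": {
  "dr": [
    [0,0,0],
    [0,0,0],
    [0,0,0],
    [0,0,0],
    [0,0,0],
    [0,0,0],
    [0,0,0],
    [0,0,0],
    [0,0,0],
    [0,0,0]
  ],
  "translation": [
    [0.9,0.22,0],
    [0.9,0.22,0],
    [0.9,0.22,0],
    [0.9,0.22,0],
    [0.9,0.22,0],
    [0.9,0.22,0],
    [0.9,0.22,0],
    [0.9,0.22,0],
    [0.9,0.22,0],
    [0.9,0.22,0]
  ],
  "jaw": [0.7,0.7,0.7,0.7,0.7,0.7,0.7,0.7,0.7,0.7]
}}

```text
clock: 27.05
position: [0.5347, 0.083, 0.1086]
ee_rot: [0.455, 0.89, -0.0, -0.001]
ft_force: [0.1, 0.3, -0.2]
grip_width: 0.699
grasp_force: 0.0
```

{"api": "jog_arm", "payload": {
  "dr": [
    [0,0,0],
    [0,0,0],
    [0,0,0],
    [0,0,0],
    [0,0,0],
    [0,0,0],
    [0,0,0],
    [0,0,0],
    [0,0,0],
    [0,0,0]
  ],
  "translation": [
    [0.9,0.22,0],
    [0.9,0.22,0],
    [0.9,0.22,0],
    [0.9,0.22,0],
    [0.9,0.22,0],
    [0.9,0.22,0],
    [0.9,0.22,0],
    [0.9,0.22,0],
    [0.9,0.22,0],
    [0.9,0.22,0]
  ],
  "jaw": [0.7,0.7,0.7,0.7,0.7,0.7,0.7,0.7,0.7,0.7]
}}

```text
clock: 28.05
position: [0.4475, 0.2971, 0.1087]
ee_rot: [0.455, 0.89, -0.0, -0.0]
ft_force: [0.8, -0.1, 0.5]
grip_width: 0.704
grasp_force: 0.0
```

```bash
python3 - <<'E'
from h import *
go(445.7,306.5,0,35.8)
look("pics/p8.png",[("scene",(269,265)),("top",(323,150))])
E
```

```text
clock 28.05 pos [447.5 297.1 108.7] yaw 35.83 tilt z [-1.3e-03 -5.0e-04 -1.0e+00] grip 0.704 0.0 F [ 0.8 -0.1  0.5]
shift units [0.346 0.167 4.347]
turn units [-0.019 -0.005  0.008]
```

View pics/p8.png

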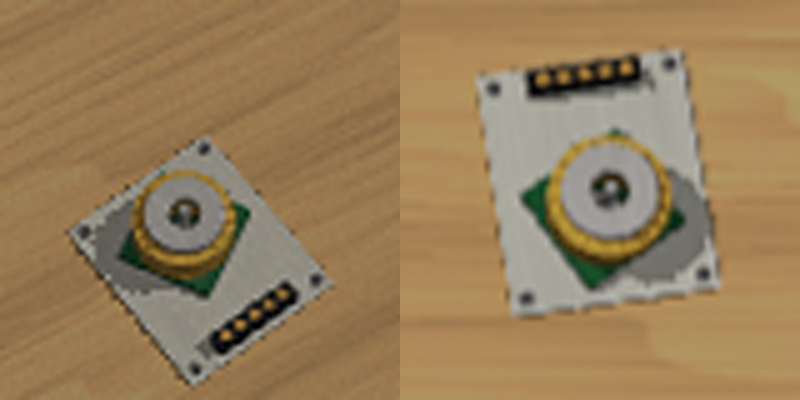

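The stack is complete: ring flat on the transformer, post centred in it at top crop (610,187). I'll settle over the choke before descending.

{"api": "jog_arm", "payload": {
  "dr": [
    [0,0,0],
    [0,0,0],
    [0,0,0],
    [0,0,0],
    [0,0,0],
    [0,0,0]
  ],
  "translation": [
    [0.2,0.1,0.5],
    [0,0,0.8],
    [0,0,0.8],
    [0,0,0.4],
    [0,0,0],
    [0,0,0]
  ],
  "jaw": [0.7,0.7,0.7,0.7,0.7,0.7]
}}

```text
clock: 28.75
position: [0.449, 0.3011, 0.0472]
ee_rot: [0.456, 0.89, -0.0, 0.0]
ft_force: [0.0, 0.8, -0.1]
grip_width: 0.697
grasp_force: 0.0
```

```bash
python3 - <<'E'
from h import *
go(445.7,306.5,2,35.8)
look("pics/p9.png",[("scene",(356,165)),("top",(145,220))])
E
```

```text
clock 28.75 pos [449.  301.1  47.2] yaw 35.72 tilt z [ 1.e-04 -1.e-04 -1.e+00] grip 0.697 0.0 F [ 0.   0.8 -0.1]
shift units [0.253 0.021 1.808]
turn units [-0.     0.002 -0.021]
```

View pics/p9.png

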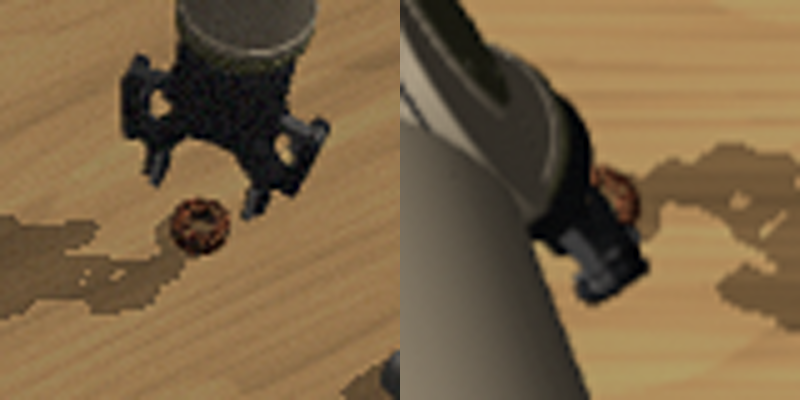

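The choke is at scene crop (201,226), between the fingers and matching the earlier fix. I'll correct x and y, then descend and grip.

{"api": "jog_arm", "payload": {
  "dr": [
    [0,0,0],
    [0,0,0],
    [0,0,0],
    [0,0,0],
    [0,0,0],
    [0,0,0],
    [0,0,0],
    [0,0,0]
  ],
  "translation": [
    [0.25,0.02,0],
    [0,0,0.4],
    [0,0,0.6],
    [0,0,0.5],
    [0,0,0.25],
    [0,0,0.06],
    [0,0,0],
    [0,0,0]
  ],
  "jaw": [0.7,0.7,0.7,0.7,0.7,0.7,0.7,0.65],
  "squeeze": 30
}}

```text
clock: 29.65
position: [0.4459, 0.3068, 0.0022]
ee_rot: [0.456, 0.89, 0.0, 0.0]
ft_force: [-0.1, -0.6, 0.3]
grip_width: 0.654
grasp_force: 0.0
```

{"api": "jog_arm", "payload": {
  "dr": [
    [0,0,0],
    [0,0,0],
    [0,0,0],
    [0,0,0],
    [0,0,0],
    [0,0,0],
    [0,0,0]
  ],
  "translation": [
    [0,0,0],
    [0,0,0],
    [0,0,0],
    [0,0,0],
    [0,0,0],
    [0,0,0],
    [0,0,0]
  ],
  "jaw": [0.6,0.55,0.5,0.45,0.4,0.37,0.37]
}}

```text
clock: 30.35
position: [0.4457, 0.3068, 0.0022]
ee_rot: [0.456, 0.89, 0.0, 0.0]
ft_force: [-1.3, -0.8, 6.6]
grip_width: 0.446
grasp_force: 30.0
```

```bash
python3 - <<'E'
from h import *
go(631,131.4,6,35.8)
E
```

```text
clock 30.35 pos [445.7 306.8   2.2] yaw 35.74 tilt z [ 3.e-04  5.e-04 -1.e+00] grip 0.446 30.0 F [-1.3 -0.8  6.6]
shift units [-10.024   1.916  -0.153]
turn units [ 0.007 -0.004 -0.015]
```

{"api": "jog_arm", "payload": {
  "dr": [
    [0,0,0],
    [0,0,0],
    [0,0,0],
    [0,0,0],
    [0,0,0],
    [0,0,0],
    [0,0,0],
    [0,0,0],
    [0,0,0],
    [0,0,0]
  ],
  "translation": [
    [0,0,-0.2],
    [0,0,-0.5],
    [0,0,-0.8],
    [-0.2,0,-0.8],
    [-0.5,0.1,-0.6],
    [-0.8,0.17,0],
    [-0.9,0.18,0],
    [-0.9,0.18,0],
    [-0.9,0.18,0],
    [-0.9,0.18,0]
  ],
  "jaw": [0.37,0.37,0.37,0.37,0.37,0.37,0.37,0.37,0.37,0.37]
}}

```text
clock: 31.35
position: [0.5408, 0.217, 0.0752]
ee_rot: [0.456, 0.89, 0.0, 0.0]
ft_force: [0.7, -0.4, -0.4]
grip_width: 0.446
grasp_force: 30.5
```

{"api": "jog_arm", "payload": {
  "dr": [
    [0,0,0],
    [0,0,0],
    [0,0,0],
    [0,0,0],
    [0,0,0],
    [0,0,0],
    [0,0,0],
    [0,0,0],
    [0,0,0]
  ],
  "translation": [
    [-0.9,0.18,0],
    [-0.9,0.18,0],
    [-0.9,0.18,0],
    [-0.9,0.18,0],
    [-0.8,0.18,0],
    [-0.52,0.2,0],
    [0,0,0],
    [0,0,0],
    [0,0,0]
  ],
  "jaw": [0.37,0.37,0.37,0.37,0.37,0.37,0.37,0.37,0.37]
}}

```text
clock: 32.25
position: [0.6336, 0.1352, 0.0744]
ee_rot: [0.455, 0.89, 0.0, -0.0]
ft_force: [-0.8, 0.3, -0.2]
grip_width: 0.443
grasp_force: 30.5
```

```bash
python3 - <<'E'
from h import *
go(631,131.4,6.2,35.8)
look("pics/p10.png",[("scene",(342,215)),("top",(214,150))])
E
```

```text
clock 32.25 pos [633.6 135.2  74.4] yaw 35.83 tilt z [-5.e-04  8.e-04 -1.e+00] grip 0.443 30.5 F [-0.8  0.3 -0.2]
shift units [-0.064 -0.174  2.727]
turn units [ 0.    -0.013  0.007]
```

View pics/p10.png

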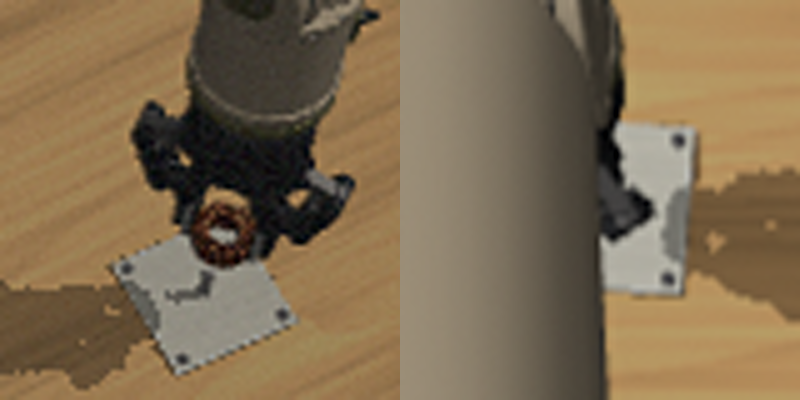

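The choke is held level at scene crop (222,234), above the short post at (208,280). I'll correct x and y and lower it.

{"api": "jog_arm", "payload": {
  "dr": [
    [0,0,0],
    [0,0,0],
    [0,0,0],
    [0,0,0],
    [0,0,0],
    [0,0,0]
  ],
  "translation": [
    [-0.06,-0.16,0.2],
    [0,0,0.5],
    [0,0,0.4],
    [0,0,0],
    [0,0,0],
    [0,0,0]
  ],
  "jaw": [0.37,0.37,0.37,0.37,0.37,0.37]
}}

```text
clock: 32.95
position: [0.6322, 0.1303, 0.0471]
ee_rot: [0.456, 0.89, 0.0, 0.0]
ft_force: [-0.2, -0.3, -1.1]
grip_width: 0.442
grasp_force: 30.5
```

```bash
python3 - <<'E'
from h import *
from workcell import optics
go(631,131.4,6.2,35.8)
c=optics.camera("scene"); x,y=(int(v) for v in proj(c,[.631,.1314,.04]))
cv2.imwrite("pics/p11.png",cv2.resize(c["color"][y-25:y+25,x-25:x+25,::-1],(500,500),interpolation=cv2.INTER_CUBIC)); print(x,y, (proj(c,[.631,.1314,.034])-[x-25,y-25])*10, (proj(c,[.631,.1314,.063])-[x-25,y-25])*10)
E
```

```text
clock 32.95 pos [632.2 130.3  47.1] yaw 35.74 tilt z [ 5.e-04  1.e-04 -1.e+00] grip 0.442 30.5 F [-0.2 -0.3 -1.1]
shift units [ 0.063 -0.016  1.634]
turn units [ 0.007  0.002 -0.014]
343 227 [252.9594191  267.14693221] [263.26804663 223.20464049]
```

View pics/p11.png

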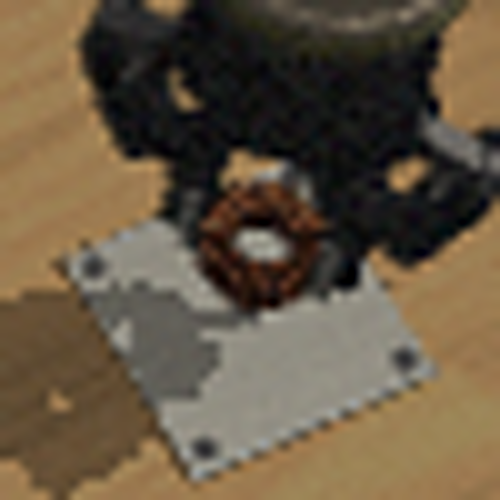

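The choke centre at crop (263,243) is within about 1 px of the predicted post axis. I'll finish the descent.

{"api": "jog_arm", "payload": {
  "dr": [
    [0,0,0],
    [0,0,0],
    [0,0,0],
    [0,0,0],
    [0,0,0],
    [0,0,0],
    [0,0,0]
  ],
  "translation": [
    [0.06,-0.03,0.1],
    [0,0,0.3],
    [0,0,0.4],
    [0,0,0.4],
    [0,0,0.25],
    [0,0,0.05],
    [0,0,0]
  ],
  "jaw": [0.37,0.37,0.37,0.37,0.37,0.37,0.37]
}}

```text
clock: 33.7
position: [0.6304, 0.131, 0.009]
ee_rot: [0.456, 0.89, -0.0, -0.0]
ft_force: [0.3, -0.2, -1.1]
grip_width: 0.449
grasp_force: 30.5
```

{"api": "jog_arm", "payload": {
  "dr": [
    [0,0,0],
    [0,0,0],
    [0,0,0]
  ],
  "translation": [
    [0,0,0.04],
    [0,0,0],
    [0,0,0]
  ],
  "jaw": [0.37,0.37,0.37]
}}

```text
clock: 34.0
position: [0.6307, 0.1311, 0.0086]
ee_rot: [0.456, 0.89, 0.0, 0.0]
ft_force: [0.4, 0.5, -0.3]
grip_width: 0.446
grasp_force: 30.5
```

{"api": "jog_arm", "payload": {
  "dr": [
    [0,0,0],
    [0,0,0],
    [0,0,0]
  ],
  "translation": [
    [0,0,0.05],
    [0,0,0],
    [0,0,0]
  ],
  "jaw": [0.37,0.37,0.37]
}}

```text
clock: 34.3
position: [0.6304, 0.1311, 0.0071]
ee_rot: [0.456, 0.89, 0.0, -0.0]
ft_force: [0.2, -0.1, -0.5]
grip_width: 0.445
grasp_force: 30.5
```

{"api": "jog_arm", "payload": {
  "dr": [
    [0,0,0],
    [0,0,0],
    [0,0,0]
  ],
  "translation": [
    [0,0,0.04],
    [0,0,0],
    [0,0,0]
  ],
  "jaw": [0.37,0.37,0.37]
}}

```text
clock: 34.6
position: [0.6306, 0.1312, 0.0063]
ee_rot: [0.456, 0.89, 0.0, 0.0]
ft_force: [-2.0, -0.0, 2.2]
grip_width: 0.444
grasp_force: 30.8
```

Contact: Fz went from -0.5 to +2.2 N. I'll release, lift clear and check.

{"api": "jog_arm", "payload": {
  "dr": [
    [0,0,0],
    [0,0,0],
    [0,0,0],
    [0,0,0],
    [0,0,0],
    [0,0,0],
    [0,0,0],
    [0,0,0],
    [0,0,0],
    [0,0,0]
  ],
  "translation": [
    [0,0,0],
    [0,0,0],
    [0,0,0],
    [0,0,0],
    [0,0,-0.2],
    [0,0,-0.5],
    [0,0,-0.8],
    [0,0,-0.9],
    [0,0,-0.9],
    [0,0,-0.9]
  ],
  "jaw": [0.5,0.6,0.6,0.6,0.6,0.6,0.6,0.6,0.6,0.6]
}}

```text
clock: 35.6
position: [0.6307, 0.131, 0.1132]
ee_rot: [0.456, 0.89, 0.0, 0.0]
ft_force: [-0.1, 0.3, -0.1]
grip_width: 0.599
grasp_force: 0.0
```

{"api": "jog_arm", "payload": {
  "dr": [
    [0,0,0],
    [0,0,0],
    [0,0,0],
    [0,0,0],
    [0,0,0],
    [0,0,0],
    [0,0,0],
    [0,0,0],
    [0,0,0],
    [0,0,0]
  ],
  "translation": [
    [0,-0.4,-0.9],
    [0.4,-0.6,-0.5],
    [0.7,-0.5,0],
    [0.8,-0.4,0],
    [0.8,-0.4,0],
    [0.8,-0.4,0],
    [0.8,-0.4,0],
    [0.5,-0.2,0],
    [0,0,0],
    [0,0,0]
  ],
  "jaw": [0.6,0.6,0.6,0.6,0.6,0.6,0.6,0.6,0.6,0.6]
}}

```text
clock: 36.6
position: [0.4941, 0.18, 0.1467]
ee_rot: [0.456, 0.89, 0.0, 0.0]
ft_force: [0.2, -0.8, 0.5]
grip_width: 0.6
grasp_force: 0.0
```

```bash
python3 - <<'E'
from h import *
from workcell import optics
go(631,131,100)
T=optics.camera("top");S=optics.camera("scene")
a=T["color"][95:195,80:440,::-1]; b=S["color"][190:320,200:460,::-1]
a=cv2.resize(a,(800,222),interpolation=cv2.INTER_CUBIC); b=cv2.resize(b,(740,370),interpolation=cv2.INTER_CUBIC); b=cv2.copyMakeBorder(b,0,0,0,60,cv2.BORDER_CONSTANT)
cv2.imwrite("pics/p12.png",np.vstack([a,b]))
E
```

```text
clock 36.6 pos [494.1 180.  146.7] yaw 35.74 tilt z [ 1.1e-03  4.0e-04 -1.0e+00] grip 0.6 0.0 F [ 0.2 -0.8  0.5]
shift units [-4.788  3.296  1.873]
```

View pics/p12.png

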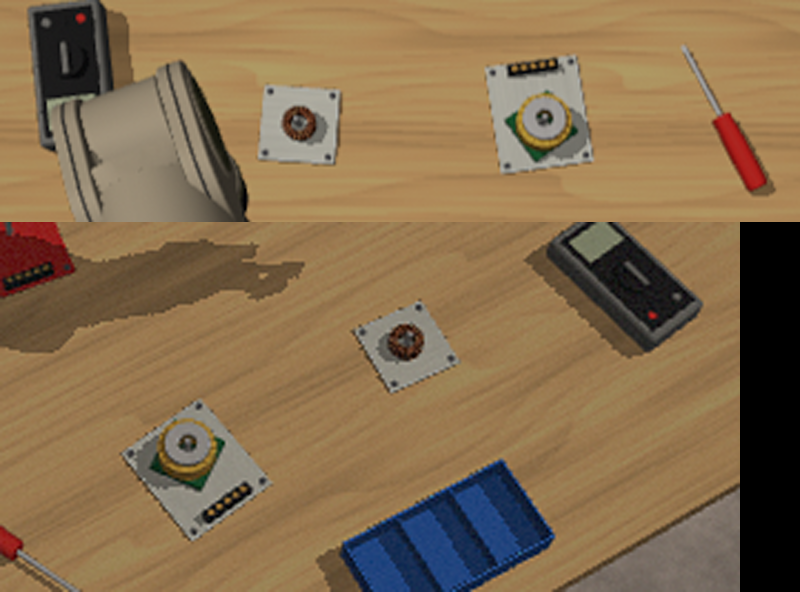

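The stack is at top (545,118), with board, transformer and ring over the tall post. The choke is flat over the short post at (299,122), the meter and screwdriver haven't moved, and the arm is clear. Handing in.

```bash
python3 -c "
from workcell import manip
print(manip.hand_in())"
```

```text
the job is handed in; nothing more can be done
None
```

The job is handed in at about 37 s on the robot clock: the final picture shows board, transformer and clamp ring stacked flat in that order over the tall post, and the choke alone and flat over the short post; I left the meter and screwdriver alone.

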